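# Start the tee screw square with the forked driver

### The job

One tee-headed screw of the pump cover still stands proud. Lift the forked T-handle driver by its handle, set it upright and centred over that screw so that its fork straddles the crossbar and its feet come down on the cover, and only then turn the driver about a quarter turn clockwise (seen from above) so that the screw starts square. Leave the driver standing upright on the cover over the screw, do not turn the screw with the bare gripper, and leave the socket T-wrench standing where it is.

Things in the scene. Friction and masses are not known exactly. Their poses are not given: they have to be found in the camera images.
- driver_grip (a point): Centre of the handle bar of the forked driver, a loose steel T-handle tool (0.35 kg, 138 mm tall) standing upright on the bench on its fork. The square bar is 100 mm long along x, 18 mm wide along y and 18 mm high; z is up. A 14 mm shank below it carries the fork. Grasp the middle of the bar across y.
- driver: The same driver; origin on its axis at the feet of the fork, 129 mm straight below the handle's centre, same axes. The fork is 66 mm long (x), 48 mm wide (y), with two flat prongs 10 mm thick and 40 mm long. The 28 mm wide slot between them is open below and at both ends and runs along x, parallel to the handle bar.
- screw: Proud tee screw in a fixed 210 x 110 mm pump cover. Origin on its axis at the cover's flat face (70 mm above the bench, clear for 45 mm round the axis), z up. Crossbar: 10 mm thick, 70 mm long, top 29 mm above the face, along this x at thread 0 (this frame does not turn). The like screw 116 mm away at the plate's other end is already home, its bar only 9 mm above the face: not that one.
- thread (a joint): Turn of the proud screw, rad: 0 at the start, growing clockwise seen from above, no turning back past 0. It sinks 6 mm a turn and takes about 0.1 N m. With the fork centred on the crossbar and in line with it, the driver turns about 0.3 rad freely before the prongs push the bar.
- socket_grip (a point): Centre of the handle bar of the other T-wrench, loose, same handle and height (bar centre 129 mm up), but with a round socket foot 48 mm across in place of the fork. Not needed: leave it standing.
There are look-alikes about, which are no part of the job. Leave any orange, pink or red look-alike of the driver alone.

How it is judged:
By the outcome, as a careful person would: the job done as asked, in the order asked, and still so for the second after the job is handed in, with the robot touching nothing.
It also fails if it takes over 43 s, if anything falls off the work surface, if the arm or the gripper's body presses on something with over 40 N, if the wrist force passes 120 N, or if a joint passes its speed limit or range.

### The arm

A 6-joint arm with a two-finger parallel gripper is mounted at the origin on the work surface. World frame = base frame: x ahead of the robot, y to its left, z up, the work surface at z = 0. Lengths are in m, angles in degrees, forces in N, time in s.
With the tool pointing down it reaches from about 0.375 to 0.9 m from the base axis. Payload 3.1 kg.
Tool frame: the origin (TCP) lies at the very end of the fingers, on their centre line; the grasp point (between the pads) lies 19 mm behind it; z points along the fingers, y is the line along which they close (so a half turn about z gives the same grasp; the last joint's range is limited). The gripper opens to 87 mm and grips with 3 to 60 N. Pads are 19 mm wide; open, the fingers measure 117 mm over their backs; the gripper's body (75 mm by 190 mm) begins 51 mm behind the grasp point.
Start: joints at [66.091, 30.224, 82.088, -0, 67.689, -10.227], TCP at [0.148, 0.607, 0.223] pointing down, gripper open.
Joint ranges: [-176.69, 176.69], [-43.24, 126.21], [12.49, 139.97], [-82, 262], [0, 151.66], [-163.58, 163.58]. Speed limits (degrees/s): [159.86, 159.86, 180, 180, 180, 180].

### API

Orientations are given as a 3x3 rotation matrix whose columns are the frame's x, y, z axes.
In Python, from rig import * gives the robot as it stands.
- The arm moves only by the tool jog_arm, never from a script. Its arguments are lists of equal length, an entry for each row: "delta_pos": the shift along the world's x, y, z in cm, a list of three; "turn": the turn about the world's z in degrees; "grip": the closure, from 0 (fully open) to 1 (shut). In form: {"delta_pos": [[x, y, z], ...], "turn": [turn, ...], "grip": [grip, ...]}. A call has 1 to 12 rows; each row is the pose to reach, as a shift and turn from the pose commanded when the call began; what a row does not reach only later rows make up. A row lasts 1/8 s, in which the tool goes at most 62.5 mm and 10.7 degrees, less where a joint would pass 70% of its speed; a pose out of reach is approached as far as the arm can. A call with a gripper value outside its range is refused whole. The fingers move at their own pace and stop on an object; the grip force is fixed at half the most. Time passes only in rows, so rows that repeat a pose let the fingers close. It gives the time, the measured TCP pose, the force, the opening and the grip force at its end, in the units of the state.
- read_state(): the state, without advancing time (a new reading comes with each control period).
- capture(name): name is "scene" or "top" or "wrist"; returns a dict with "color" (400x640x3 uint8, blue, green, red), "fovy" (degrees; the focal length in pixels is half the picture's height over the tangent of half this angle, whatever the lens; pixels are square), "cx", "cy" (the principal point, pixels), "camera_from_world" (4x4, takes a point from world to camera coordinates). Camera axes: x right, y up, looking along -z (the intrinsics and any distortion apply to the point x, -y, -z); pixel columns grow to the right and rows downward; lengths in m; the calibration is good to about 2 mm. A picture is of the moment at which its call begins. There is no depth.
- hand_in(): hands the job in; it is judged then, once.
The state is a dict: "time_s": time; "joint_positions": joint angles; "qvel": joint speeds; "tau": joint torques, N m; "position": TCP position; "tcp_rot": TCP orientation; "force": force on the tool from outside, world axes, zero at the start; "moment": the same for the moment, N m; "opening": opening from 0.0 (shut) to 1.0 (fully open); "grasp_force": force on a finger pad.
Only numpy, scipy, OpenCV 4.12 (cv2) and the standard library are available. Lean on these libraries where they do the work, as an engineer would, in place of code of your own. Each camera call takes 0.05 s, during which the arm holds its last target. There are 200 camera calls.

## Working session

There is one attempt and no reset: what is moved stays moved. The work goes in short steps, Python scripts to look and compute and a tool call to move; the robot and the scene stay as the last step left them, time stands still between calls to the robot, and variables do not carry over. Pictures are saved under pics/ and viewed, at most 10 in all, crops included, and the job is handed in when it is done.

Besides the shell and the picture viewer there is one more tool, called after "Call:" in YAML: its name, and indented under it one key for each argument. jog_arm: Moves the arm, as the interface text tells. Its arguments: {"type":"object","properties":{"delta_pos":{"type":"array"},"turn":{"type":"array"},"grip":{"type":"array"}},"required":["delta_pos","turn","grip"]}

```bash
mkdir -p pics
cat > h.py <<'E'
from rig import *
import numpy as np, cv2
def K(c):
    f=200/np.tan(np.radians(c["fovy"])/2); return f
def pix(c,p):
    q=c["camera_from_world"]@np.r_[p,1]; f=K(c); return np.array([c["cx"]+f*q[0]/-q[2], c["cy"]-f*q[1]/-q[2]])
def ray(c,u,v):
    M=c["camera_from_world"]; f=K(c); d=M[:3,:3].T@np.array([(u-c["cx"])/f,-(v-c["cy"])/f,-1]); o=-M[:3,:3].T@M[:3,3]; return o,d
def onz(c,u,v,z):
    o,d=ray(c,u,v); return o+d*(z-o[2])/d[2]
E
python3 - <<'E'
from h import *
import pickle
for n in ("scene","top","wrist"):
    c=capture(n); cv2.imwrite(f"pics/{n}0.png",c["color"]); pickle.dump(c,open(n+"0.pkl","wb"))
    print(n,{k:v for k,v in c.items() if k not in("color","camera_from_world")}, ray(c,320,200)[0])
print(read_state()["time_s"])
E
```

```text
scene {'fovy': 47.787510859345005, 'cx': 324.13296583827264, 'cy': 197.15801422855642} [1.11529566 0.5442452  0.82837357]
top {'fovy': 42.27814939235228, 'cx': 325.2638118426158, 'cy': 201.70316995356728} [0.39952578 0.04969811 1.33482957]
wrist {'fovy': 69.39848719552123, 'cx': 314.17146323441, 'cy': 196.15617811106642} [0.0830123  0.6227972  0.38337028]
0.15
```

View pics/scene0.png

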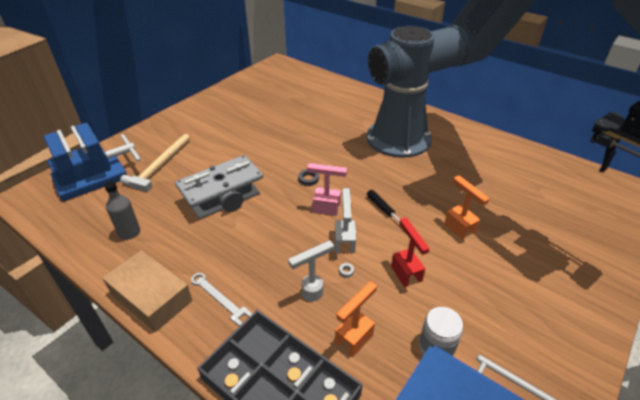

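View pics/top0.png

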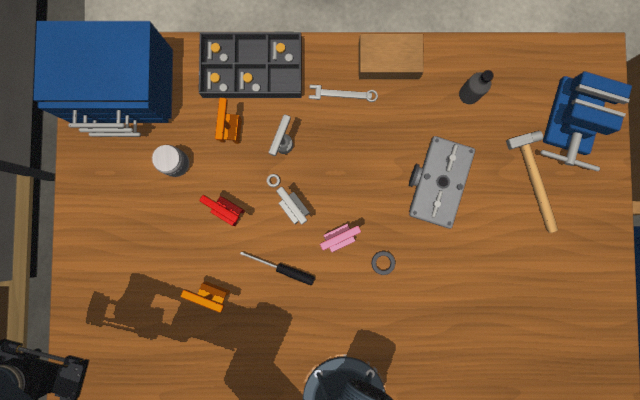

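The scene picture shows the grey forked driver at about (346,220), the socket wrench at (312,270) and the cover at (220,185). In the top picture they are at (292,205), (282,135) and (442,182). I'll zoom in next.

Run:
```python
from h import *
t=cv2.imread("pics/top0.png"); s=cv2.imread("pics/scene0.png")
r=lambda a,x,y,w,h,k: cv2.resize(a[y:y+h,x:x+w],None,fx=k,fy=k,interpolation=cv2.INTER_CUBIC)
a=np.hstack([r(t,400,130,80,100,5),r(t,260,175,60,60,5)[:, :].copy() if 0 else r(t,255,165,80,100,5)[:500]])
cv2.imwrite("pics/z1.png",a[:500,:800])
b=np.hstack([r(s,170,145,100,75,4),r(s,310,180,100,75,4)]); cv2.imwrite("pics/z2.png",b)
```

```text
(no output)
```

View pics/z1.png

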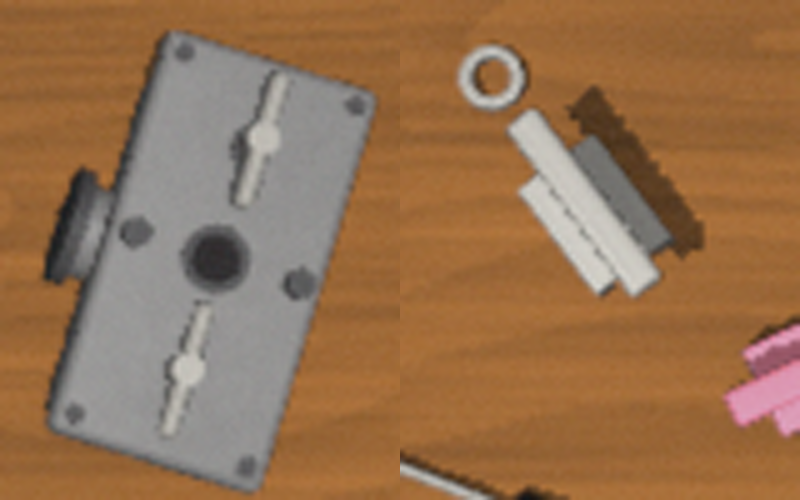

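View pics/z2.png

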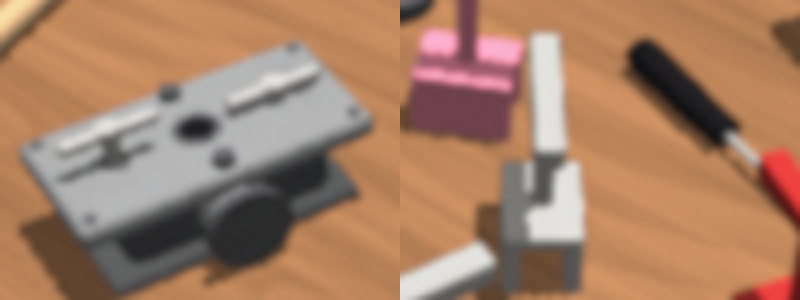

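The crops show the upper screw in the top view, about (453,157), standing proud: its shadow is separated from it. The driver's handle bar runs from about (277,189) to (385-255... ≈ 305,222). I'll cast these onto planes.

Run:
```python
from h import *
import pickle
c=pickle.load(open("top0.pkl","rb")); s=pickle.load(open("scene0.pkl","rb"))
T=lambda l,z,c=c,o=(400,130),k=5: np.array([onz(c,(x-.5)/k+o[0],(y-.5)/k+o[1],z)[:2] for x,y in l])
def rep(n,P): 
    d=P[1]-P[0]; print(n,P.mean(0).round(4),"len",np.linalg.norm(d).round(4),"ang",np.degrees(np.arctan2(d[1],d[0])).round(1))
h=T([(527,108),(507,128),(661,275),(638,297)],.138,o=(175,165)); print(h)
rep("driver top",np.array([h[2:].mean(0),h[:2].mean(0)]))
rep("screw top",T([(240,206),(281,73)],.099)); rep("boss",T([(264,138),(264,139)],.099))
rep("home",T([(168,435),(206,303)],.079)); rep("edge",T([(50,425),(168,32)],.07)); rep("edge2",T([(258,490),(376,97)],.07))
S=lambda l,z,o: T(l,z,s,o,4)
rep("driver scene",np.array([S([(536,154),(567,154)],.138,(210,180)).mean(0),S([(531,34),(558,34)],.138,(210,180)).mean(0)]))
rep("screw scene",S([(57,150),(157,110)],.099,(170,145)))
st=read_state(); print(st["position"],st["tcp_rot"])
```

```text
[[0.52252461 0.15148237]
 [0.51319003 0.16071909]
 [0.44484962 0.0890337 ]
 [0.43467917 0.09964919]]
driver top [0.4788 0.1252] len 0.0996 ang 38.3
screw top [ 0.596  -0.2589] len 0.068 ang -18.0
boss [ 0.5964 -0.2605] len 0.0005 ang 178.9
home [ 0.4864 -0.226 ] len 0.0673 ang -16.9
edge [ 0.5569 -0.1908] len 0.204 ang -17.4
edge2 [ 0.5247 -0.2926] len 0.2037 ang -17.7
driver scene [0.4808 0.1307] len 0.1007 ang -142.8
screw scene [ 0.5972 -0.2531] len 0.0685 ang 163.3
[0.14757318 0.6067518  0.22178131] [[-9.71625356e-01  2.36524306e-01 -6.47909456e-04]
 [ 2.36525042e-01  9.71624189e-01 -1.52993833e-03]
 [ 2.67656897e-04 -1.63977369e-03 -9.99998620e-01]]
```

Call:
jog_arm:
  delta_pos:
    - [1.7,-2.4,0.5]
    - [4.3,-6.2,1]
    - [7.6,-11,1.5]
    - [10.9,-15.8,2]
    - [14.2,-20.6,2.5]
    - [17.5,-25.4,3]
    - [20.9,-30.2,3]
    - [24.2,-35,3]
    - [27.5,-39.8,3]
    - [30.4,-44.2,3]
    - [32.4,-47,3]
    - [33.1,-48,3]
  turn: [3,7,12,17,22,27,32,37,43,47.5,50.5,51.7]
  grip: [0,0,0,0,0,0,0,0,0,0,0,0]

```text
time_s: 1.65
position: [0.4801, 0.1252, 0.2523]
tcp_rot: [[-0.789, -0.614, 0.0], [-0.614, 0.789, -0.0], [-0.0, -0.0, -1.0]]
force: [-1.9, 0.8, -0.5]
opening: 0.995
grasp_force: 0.0
```

Run:
```python
from h import *
import pickle
c=capture("wrist"); c=capture("wrist"); cv2.imwrite("pics/w1.png",c["color"]); pickle.dump(c,open("w1.pkl","wb"))
st=read_state(); print(st["time_s"],st["position"],st["joint_positions"],st["force"])
R=st["tcp_rot"];print(np.degrees(np.arctan2(R[1,1],R[0,1])))
for z in(.138,.12): print(pix(c,[.479,.126,z]))
```

```text
1.75 [0.47961368 0.12598212 0.25230402] [ 1.78823965e+00  1.80658508e+01  9.81590825e+01 -9.59016373e-03
  6.37738658e+01 -1.26078184e+02] [-1.27900552  0.71362881  0.38111712]
127.87066141607602
[315.40128059 193.6418422 ]
[315.35468438 189.65521445]
```

View pics/w1.png

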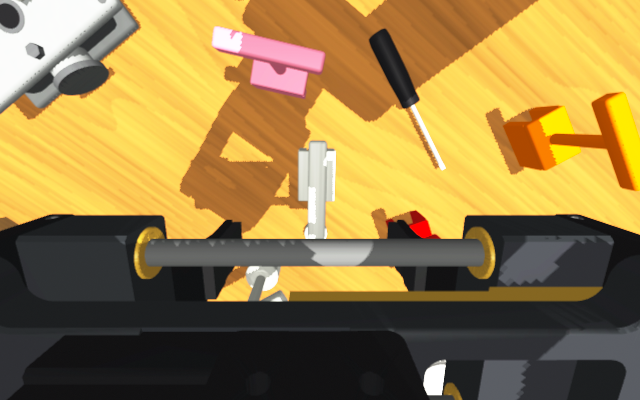

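The wrist picture shows the driver's handle bar nearly vertical at x≈309–326, with its near end at y≈142. The fork is beneath it, and the gripper is centred on it. Checking the numbers.

Run:
```python
from h import *
import pickle
c=pickle.load(open("w1.pkl","rb"))
g=c["color"].min(2); 
for v in (146,160,175,190,205,215): print(v,g[v,296:340].tolist())
print(g[132:150,312:322].mean(1).round())
for u,v in((308,145),(326,145),(317,142),(308,215),(327,215)): print(u,v,onz(c,u,v,.138).round(4))
```

```text
146 [50, 49, 48, 49, 51, 49, 50, 54, 74, 94, 94, 96, 125, 174, 204, 222, 226, 225, 226, 225, 223, 222, 223, 218, 211, 208, 212, 217, 211, 192, 159, 110, 94, 92, 92, 93, 91, 90, 92, 95, 97, 98, 99, 98]
160 [49, 73, 153, 216, 226, 227, 225, 222, 219, 218, 219, 212, 183, 180, 206, 219, 221, 222, 223, 223, 220, 220, 221, 213, 207, 206, 211, 228, 250, 254, 245, 239, 254, 253, 251, 253, 247, 255, 255, 247, 91, 91, 90, 90]
175 [52, 75, 153, 213, 219, 221, 219, 216, 214, 215, 214, 204, 177, 186, 207, 214, 216, 218, 221, 221, 218, 218, 216, 209, 205, 204, 209, 207, 192, 171, 176, 209, 213, 210, 208, 209, 221, 252, 254, 169, 92, 89, 88, 87]
190 [46, 72, 150, 206, 212, 214, 212, 209, 210, 211, 209, 199, 219, 252, 255, 255, 255, 255, 254, 250, 216, 217, 213, 207, 203, 203, 206, 200, 182, 168, 180, 210, 207, 205, 204, 203, 240, 254, 250, 91, 92, 93, 93, 94]
205 [49, 49, 48, 48, 47, 46, 44, 45, 46, 48, 47, 95, 214, 253, 255, 255, 255, 255, 255, 244, 211, 212, 208, 204, 201, 202, 200, 191, 170, 138, 97, 96, 95, 92, 88, 90, 91, 93, 95, 95, 95, 95, 95, 95]
215 [89, 86, 84, 84, 85, 87, 87, 87, 87, 87, 88, 130, 227, 253, 255, 255, 255, 255, 255, 249, 209, 209, 205, 201, 199, 199, 196, 185, 163, 121, 87, 84, 79, 81, 85, 87, 88, 90, 92, 94, 95, 93, 92, 91]
[ 93.  93.  93.  92.  92.  92.  91.  94. 109. 146. 185. 207. 220. 221.
 221. 220. 220. 220.]
308 145 [0.4461 0.0915 0.138 ]
326 145 [0.4357 0.1049 0.138 ]
317 142 [0.4387 0.0965 0.138 ]
308 215 [0.5009 0.1337 0.138 ]
327 215 [0.4892 0.1487 0.138 ]
```

Call:
jog_arm:
  delta_pos:
    - [-0.1,0.1,-2]
    - [-0.1,0.1,-5]
    - [-0.1,0.1,-8]
    - [-0.1,0.1,-11]
    - [-0.1,0.1,-13]
    - [-0.1,0.1,-14.2]
    - [-0.1,0.1,-14.2]
    - [-0.1,0.1,-14.2]
    - [-0.1,0.1,-14.2]
    - [-0.1,0.1,-14.2]
    - [-0.1,0.1,-14.2]
    - [-0.1,0.1,-14.2]
  turn: [0.5,0.5,0.5,0.5,0.5,0.5,0.5,0.5,0.5,0.5,0.5,0.5]
  grip: [0,0,0,0,0,0,0.9,0.9,0.9,0.9,0.9,0.9]

```text
time_s: 3.25
position: [0.4779, 0.1282, 0.1107]
tcp_rot: [[-0.782, -0.623, 0.0], [-0.623, 0.782, 0.0], [-0.0, -0.0, -1.0]]
force: [-0.0, -0.5, -0.9]
opening: 0.404
grasp_force: 0.0
```

Call:
jog_arm:
  delta_pos:
    - [0,0,0]
    - [0,0,0]
    - [0,0,0]
    - [0,0,0]
    - [0,0,0]
    - [0,0,0]
    - [0,0,0]
    - [0,0,0]
  turn: [0,0,0,0,0,0,0,0]
  grip: [1,1,1,1,1,1,1,1]

```text
time_s: 4.25
position: [0.4778, 0.1283, 0.1105]
tcp_rot: [[-0.782, -0.623, 0.0], [-0.623, 0.782, -0.0], [-0.0, -0.0, -1.0]]
force: [-0.2, 0.1, -1.6]
opening: 0.202
grasp_force: 29.8
```

Call:
jog_arm:
  delta_pos:
    - [0,0,1]
    - [0,0,3.5]
    - [0,0,7]
    - [0,0,10.5]
    - [0,0,13.5]
    - [0.5,-1.5,15]
    - [1.5,-4.9,15]
    - [2.6,-8.4,15]
    - [3.7,-12,15]
    - [4.8,-15.6,15]
    - [5.9,-19.2,15]
    - [7,-22.8,15]
  turn: [0,0,0,0,0,-2,-7,-12,-17,-22,-27,-33]
  grip: [1,1,1,1,1,1,1,1,1,1,1,1]

```text
time_s: 5.75
position: [0.5471, -0.1005, 0.2606]
tcp_rot: [[-0.996, -0.093, -0.002], [-0.093, 0.996, 0.001], [0.002, 0.001, -1.0]]
force: [0.4, 0.3, -2.8]
opening: 0.206
grasp_force: 29.8
```

Call:
jog_arm:
  delta_pos:
    - [1.1,-3.4,0]
    - [2.1,-6.8,0]
    - [3.1,-10.2,0]
    - [4,-13.2,0]
    - [4.6,-15.2,0]
    - [4.9,-15.8,0]
    - [4.9,-15.8,0]
    - [4.9,-15.8,0]
  turn: [-5,-10,-15,-19,-22,-22.9,-22.9,-22.9]
  grip: [1,1,1,1,1,1,1,1]

```text
time_s: 6.75
position: [0.5964, -0.2563, 0.2605]
tcp_rot: [[-0.955, 0.297, -0.001], [0.297, 0.955, 0.001], [0.001, 0.001, -1.0]]
force: [-0.5, 0.2, -3.3]
opening: 0.205
grasp_force: 29.8
```

Run:
```python
from h import *
import pickle
ims=[]
for n in("wrist","scene","top"):
    c=capture(n); pickle.dump(c,open(n+"2.pkl","wb")); ims.append(c["color"])
    print(n,pix(c,[.5965,-.2575,.099]))
w,s,t=ims
r=lambda a,x,y,w,h,k: cv2.resize(a[y:y+h,x:x+w],None,fx=k,fy=k,interpolation=cv2.INTER_CUBIC)
cv2.imwrite("pics/v2.png",np.vstack([np.hstack([r(s,160,90,130,100,3.0769)[:300,:400],r(t,400,120,100,75,4)]),r(w,160,60,320,120,2.5)]))
st=read_state(); print(st["time_s"],st["position"],st["joint_positions"],st["opening"])
R=st["tcp_rot"];print(np.degrees(np.arctan2(R[1,1],R[0,1])))
```

```text
wrist [313.56560841 185.36108007]
scene [195.86019026 176.51540607]
top [451.4431362  157.57677351]
6.9 [ 0.59666661 -0.25670973  0.26070511] [-3.31217217e+01  3.00642721e+01  7.58160309e+01  6.41379613e-03
  7.41411799e+01 -1.05811808e+02] 0.20543581303361955
72.68833051970627
```

View pics/v2.png

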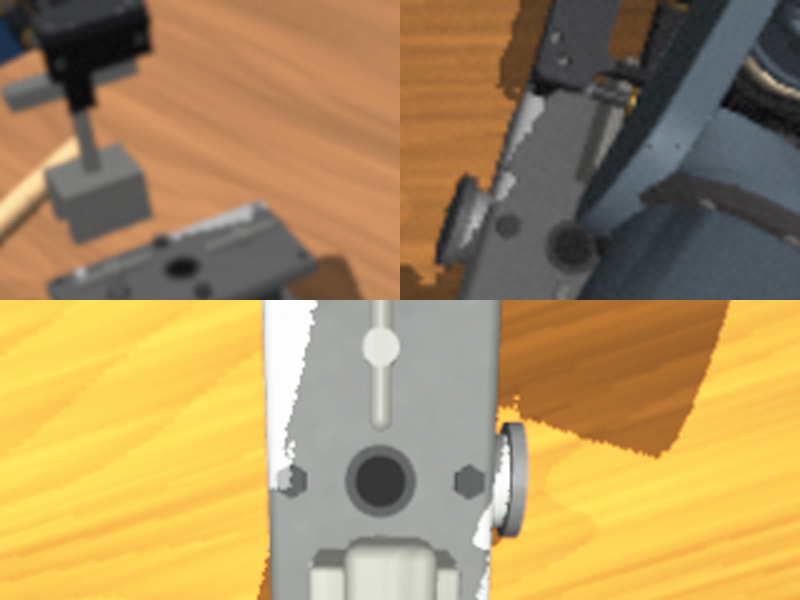

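The wrist crop shows the home screw's boss at about (312,78), its bar vertical in line with the tool, and the fork centred near x≈314. The scene crop shows the fork hanging upright over the cover's far end. I'll refine the screw position from the home screw and bolts, which are sharp here.

Run:
```python
from h import *
import pickle
c=pickle.load(open("wrist2.pkl","rb"))
P=lambda x,y,z:onz(c,(x-.5)/2.5+160,(y-300-.5)/2.5+60,z)[:2]
home=P(380.5,346.5,.079); bar=P(381,425,.076); hole=P(380.5,481,.07)
print("home",home,"hole",hole)
d=home-hole; print(np.degrees(np.arctan2(-d[1],-d[0])),np.linalg.norm(d))
b1,b2=P(291,482,.073),P(469,482,.073); e=b2-b1; print("bolts",(b1+b2)/2,np.degrees(np.arctan2(e[1],e[0])))
# wrist edges of cover and fork, sub-pixel rows
g=c["color"].astype(int).min(2)
for x,y in((266,330),(272,520),(499,330),(491,520)): print(P(x,y,.07))
for a in(-17.4,-17): 
  u=np.array([np.cos(np.radians(a)),np.sin(np.radians(a))]); print(a,home+.116*u,hole+.058*u)
# tool axis projection
st=read_state(); R=np.array(st["tcp_rot"]);p=np.array(st["position"])
for k in(-.019,.05,.11): print(pix(c,p+R[:,2]*k))
```

```text
home [ 0.4840619  -0.22415719] hole [ 0.53998534 -0.24183293]
-17.54020495926158 0.05865034977017403
bolts [ 0.54029447 -0.24215654] 72.63442732440792
[ 0.4605543  -0.27136776]
[ 0.54189011 -0.29731969]
[ 0.49215862 -0.17035586]
[ 0.57342382 -0.19646987]
-17.4 [ 0.59475378 -0.25884592] [ 0.59533128 -0.2591773 ]
-17 [ 0.59499325 -0.25807231] [ 0.59545102 -0.25879049]
[314.12303007 253.72133436]
[314.22298574 214.7654586 ]
[314.27096884 196.06492745]
```

Call:
jog_arm:
  delta_pos:
    - [-0.1,-0.2,-0.5]
    - [-0.1,-0.2,-1.5]
    - [-0.1,-0.2,-2.5]
    - [-0.1,-0.2,-3.5]
    - [-0.1,-0.2,-4.3]
    - [-0.1,-0.2,-4.8]
    - [-0.1,-0.2,-5.1]
    - [-0.1,-0.2,-5.4]
    - [-0.1,-0.2,-5.7]
    - [-0.1,-0.2,-5.7]
  turn: [-0.2,-0.2,-0.2,-0.2,-0.2,-0.2,-0.2,-0.2,-0.2,-0.2]
  grip: [1,1,1,1,1,1,1,1,1,1]

```text
time_s: 8.15
position: [0.5957, -0.2597, 0.2034]
tcp_rot: [[-0.953, 0.302, -0.0], [0.302, 0.953, 0.0], [0.0, 0.0, -1.0]]
force: [0.3, -0.0, -3.7]
opening: 0.204
grasp_force: 29.8
```

Run:
```python
from h import *
c=capture("scene"); w=capture("wrist")["color"]
r=lambda a,x,y,w,h,k: cv2.resize(a[y:y+h,x:x+w],None,fx=k,fy=k,interpolation=cv2.INTER_CUBIC)
cv2.imwrite("pics/v3.png",np.hstack([r(c["color"],160,110,100,100,4),r(w,235,80,160,160,2.5)]))
st=read_state(); print(st["position"],st["force"],st["moment"],pix(c,[.5955,-.2585,.07]))
```

```text
[ 0.59588067 -0.2597717   0.20367421] [-0.37177114 -0.52662818 -2.63286855] [ 0.02759711 -0.02220206 -0.00013458] [197.98648305 184.83270052]
```

View pics/v3.png

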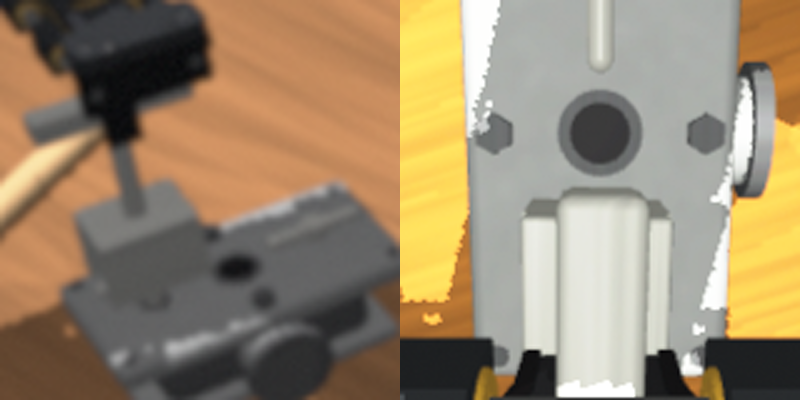

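The view shows the fork straddling the crossbar over the far end of the cover, upright and centred, with no contact force. Lowering it to the face.

Call:
jog_arm:
  delta_pos:
    - [0,0.1,-0.4]
    - [0,0.1,-0.9]
    - [0,0.1,-1.4]
    - [0,0.1,-1.8]
    - [0,0.1,-2.0]
    - [0,0.1,-2.1]
    - [0,0.1,-2.2]
    - [0,0.1,-2.3]
    - [0,0.1,-2.3]
  turn: [0,0,0,0,0,0,0,0,0]
  grip: [1,1,1,1,1,1,1,1,1]

```text
time_s: 9.38
position: [0.5958, -0.2588, 0.1806]
tcp_rot: [[-0.953, 0.302, 0.0], [0.302, 0.953, -0.0], [-0.0, -0.0, -1.0]]
force: [-0.8, 0.5, -3.1]
opening: 0.202
grasp_force: 29.8
```

Just about at the face; a little more to make contact.

Call:
jog_arm:
  delta_pos:
    - [0,0,-0.05]
    - [0,0,-0.1]
    - [0,0,-0.15]
    - [0,0,-0.15]
    - [0,0,-0.15]
  turn: [0,0,0,0,0]
  grip: [1,1,1,1,1]

```text
time_s: 10.0
position: [0.5961, -0.2592, 0.1805]
tcp_rot: [[-0.953, 0.302, 0.001], [0.302, 0.953, -0.001], [-0.001, -0.001, -1.0]]
force: [-1.5, -0.4, 4.9]
opening: 0.203
grasp_force: 29.7
```

Feet are on the cover with about 8 N of contact. Turning clockwise.

Call:
jog_arm:
  delta_pos:
    - [0,0,0]
    - [0,0,0]
    - [0,0,0]
    - [0,0,0]
    - [0,0,0]
    - [0,0,0]
    - [0,0,0]
    - [0,0,0]
    - [0,0,0]
    - [0,0,0]
    - [0,0,0]
    - [0,0,0]
  turn: [-3,-7,-11,-15,-19,-23,-27,-31,-36,-41,-46,-50]
  grip: [1,1,1,1,1,1,1,1,1,1,1,1]

```text
time_s: 11.5
position: [0.5969, -0.2585, 0.1802]
tcp_rot: [[-0.38, 0.925, 0.003], [0.925, 0.38, -0.0], [-0.001, 0.003, -1.0]]
force: [0.1, 1.2, 3.8]
opening: 0.206
grasp_force: 29.9
```

Run:
```python
from h import *
st=read_state(); print(st["force"],st["moment"],st["joint_positions"])
```

```text
[0.05208827 1.19935159 3.75838216] [ 0.27795293 -0.13906551  0.24000773] [-33.27972207  34.78538022  80.67950377   0.08515684  64.38680661
 -55.63224085]
```

Call:
jog_arm:
  delta_pos:
    - [0,0,0]
    - [0,0,0]
    - [0,0,0]
    - [0,0,0]
    - [0,0,0]
    - [0,0,0]
    - [0,0,0]
    - [0,0,0]
    - [0,0,0]
    - [0,0,0]
    - [0,0,0]
    - [0,0,0]
  turn: [-5,-10,-15,-20,-25,-30,-35,-40,-45,-49,-52,-52]
  grip: [1,1,1,1,1,1,1,1,1,1,1,1]

```text
time_s: 13.0
position: [0.5974, -0.259, 0.1802]
tcp_rot: [[0.493, 0.87, 0.004], [0.87, -0.493, -0.001], [0.001, 0.004, -1.0]]
force: [1.1, 1.0, 3.9]
opening: 0.202
grasp_force: 29.9
```

Run:
```python
from h import *
c=capture("scene"); w=capture("wrist")["color"]
r=lambda a,x,y,w,h,k: cv2.resize(a[y:y+h,x:x+w],None,fx=k,fy=k,interpolation=cv2.INTER_CUBIC)
cv2.imwrite("pics/v4.png",np.hstack([r(c["color"],160,110,100,100,4),r(w,235,80,160,160,2.5)]))
st=read_state(); print(st["position"],st["force"],st["moment"],st["tcp_rot"],st["opening"])
```

```text
[ 0.5972934  -0.25909105  0.18025423] [1.69324771 1.04237884 4.81945633] [-0.02946938 -0.40933192  0.03982803] [[ 4.92976771e-01  8.70034079e-01  3.82154946e-03]
 [ 8.70042238e-01 -4.92975108e-01 -1.43107241e-03]
 [ 6.38846989e-04  4.03039490e-03 -9.99991674e-01]] 0.20220932007173548
```

View pics/v4.png

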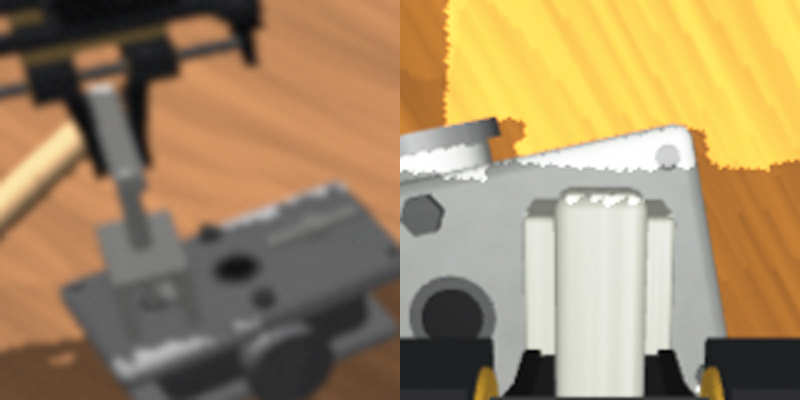

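The driver turned with the gripper and stands square over the screw, about 102° of turn. Release and retreat.

Call:
jog_arm:
  delta_pos:
    - [0,0,0.1]
    - [0,0,0.1]
    - [0,0,0.1]
    - [0,0,0.1]
    - [0,0,0.1]
    - [0,0,0.1]
    - [0,0,0.1]
    - [0,0,0.1]
    - [0,0,0.1]
    - [0,0,0.1]
    - [0,0,0.1]
    - [0,0,0.1]
  turn: [0,0,0,0,0,0,0,0,0,0,0,0]
  grip: [0.95,0.8,0.6,0.4,0.2,0,0,0,0,0,0,0]

```text
time_s: 14.6
position: [0.5958, -0.2587, 0.1801]
tcp_rot: [[0.494, 0.87, -0.0], [0.87, -0.494, 0.0], [0.0, -0.0, -1.0]]
force: [0.2, 0.0, -0.8]
opening: 0.996
grasp_force: 0.0
```

Call:
jog_arm:
  delta_pos:
    - [0,0,0.7]
    - [0,0,2]
    - [0,0,4]
    - [0,0,6.5]
    - [0,0,9]
    - [0,0,11]
    - [-3,3,11]
    - [-6,7,11]
    - [-9,11,11]
    - [-10,15,11]
    - [-11,18,11]
    - [-11,18,11]
  turn: [0,0,0,0,0,0,0,0,0,0,0,0]
  grip: [0,0,0,0,0,0,0,0,0,0,0,0]

```text
time_s: 16.1
position: [0.4851, -0.077, 0.2913]
tcp_rot: [[0.491, 0.871, 0.001], [0.871, -0.491, -0.0], [0.0, 0.001, -1.0]]
force: [0.4, -1.1, 0.3]
opening: 1.002
grasp_force: 0.0
```

Run:
```python
from h import *
c=capture("scene"); t=capture("top")
r=lambda a,x,y,w,h,k: cv2.resize(a[y:y+h,x:x+w],None,fx=k,fy=k,interpolation=cv2.INTER_CUBIC)
cv2.imwrite("pics/v5.png",np.hstack([r(c["color"],160,110,100,130,4),r(t["color"],400,110,100,130,4)]))
st=read_state(); print(st["time_s"],st["position"],st["force"],pix(t,[.5955,-.2585,.208]))
```

```text
16.2 [ 0.48655993 -0.07925813  0.29110815] [ 0.02943786 -0.49953107  0.57914144] [464.06063742 150.2036324 ]
```

View pics/v5.png

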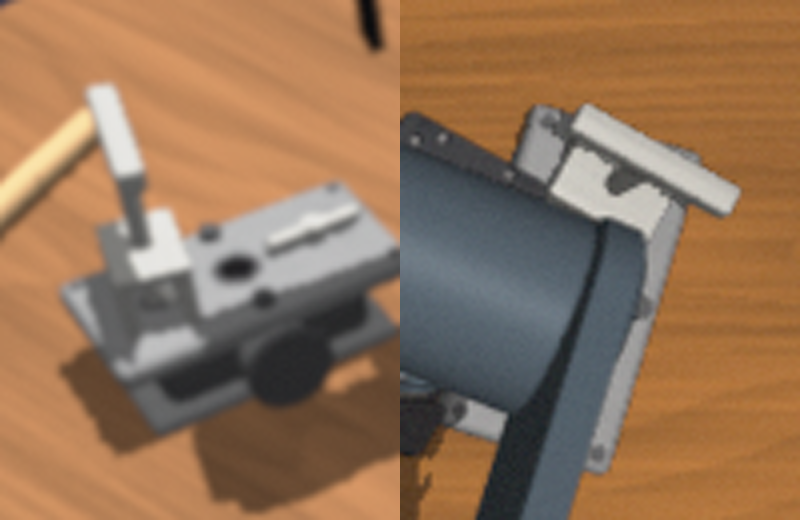

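The driver stands upright over the screw. In the top view its handle centre is at about (464,150), matching the predicted (464,150), and it is at right angles to the cover. Handing in.

```bash
python3 -c "
from rig import *
print(hand_in())"
```

```text
the job is handed in; nothing more can be done
None
```

The job is handed in: the forked driver was set over the proud screw, turned about 102° clockwise (about 85° of screw turn by estimate, not measured) and left standing upright on the cover; I did not touch the socket wrench.

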